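# Tip a caption plate out of its rocking rest and box it

### The job

Two thin aluminium plates lie sunk in dark wooden rocking rests on the gallery's packing table. Press down one end of the square-cornered plate so that its other end tips up and stays up, then take it by the raised end and lay it flat, face up, in the shallow, undivided wooden keepsake box, lowering it in rather than dropping it. Leave the round-ended plate as it lies.

Things in the scene. Friction and masses are not known exactly. Their poses are not given: they have to be found in the camera images.
- plate_mid (a point): Centre of the square-cornered aluminium plate: 110 mm long (x), 44 wide (y), 4 thick (z, up), 52 g, a dark dot near each end of its face. Lies loose and level, centred along a fixed dark wood rest 136 x 64 x 46 mm high. The rest's 8 mm cheeks, 48 mm apart inside, flank the plate's long sides and stand 2 mm above its top, so level it cannot be gripped. The rest's ends are open.
- rest_a_bed (a joint): Tilt (rad) of the 34 mm wide bed under this plate about the rest's middle, 36 mm above the table: 0 level, stops at +-0.48; positive: plate's +x end down. Press either end: 2 N at 40 mm out moves it; the stiff pivot stays as left, end lips stop the plate sliding. At a stop the plate's top 40 mm out is 24 mm above the table on the low side, 64 mm on the raised side.
- box_floor (a point): Centre of the inner floor, 8 mm above the table, of the shallow open light-wood box without dividers. The box is fixed; inside it is 180 mm long (its x) and 120 mm wide (its y); its walls are 8 mm thick and rise 28 mm above the table.
- oval_mid (a point): Centre of the other aluminium plate, with fully rounded ends: 110 x 44 x 4 mm (x along its length), lying in a second rest exactly like the first. To be left alone.
There are look-alikes about, which are no part of the job. Leave any turquoise look-alike of the part that bears plate_mid alone.

How it is judged:
By the outcome, as a careful person would: the job done as asked, in the order asked, and still so for the second after the job is handed in, with the robot touching nothing.
It also fails if it takes over 50 s, if anything falls off the work surface, if the arm or the gripper's body presses on something with over 40 N, if the wrist force passes 120 N, or if a joint passes its speed limit or range.

### The arm

A 7-joint arm with a two-finger parallel gripper is mounted at the origin on the work surface. World frame = base frame: x ahead of the robot, y to its left, z up, the work surface at z = 0. Lengths are in m, angles in rad, forces in N, time in s.
With the tool pointing down it reaches from about 0.425 to 0.925 m from the base axis. Payload 6.8 kg.
Tool frame: the origin (TCP) lies midway between the tips of the shut fingers; the grasp point (between the pads) lies 19 mm behind it; z points along the fingers, x is the direction in which the jaws open and shut, and the axes are right-handed (so a half turn about z gives the same grasp; the last joint's range is limited). The gripper opens to 85 mm and grips with 20 to 120 N. Pads are 22 mm wide; open, the fingers measure 114 mm over their backs; the gripper's body (76 mm by 85 mm) begins 54 mm behind the grasp point. The pads swing forward as they close: fully open they stand 13 mm farther back than shut.
Start: joints at [-1.34, 0.477, 0.022, 1.555, -0.011, 1.109, -0.083], TCP at [0.224, 0.637, 0.231] pointing down, gripper open.
Joint ranges: [-2.96, 2.96], [-0.34, 2.1], [-1.41, 1.46], [0.24, 2.44], [-1.37, 4.51], [0.17, 1.92], [-2.96, 2.96]. Speed limits (rad/s): [2.39, 2.39, 3.14, 3.14, 3.14, 3.14, 3.14].

### API

Orientations are given as a rotation vector (axis times angle).
In Python, from bench import r gives the robot as it stands. The module is installed in compiled form; this text tells all that it offers.
- The arm moves only by the shell command python3 -m pendant 'ROWS' [OPENING] [FORCE]. ROWS is text: rows parted by semicolons, each of 4 numbers parted by spaces: the shift along the tool's x, y, z in cm, then the turn about the tool's z in degrees. A call has 1 to 8 rows; each row shifts and turns the pose as measured when the row begins, along the tool's axes as they then stand; what a row does not reach is not made up. A row lasts 1/12 s, in which the tool goes at most 41.7 mm and 7.16 degrees, less where a joint would pass 70% of its speed; a pose out of reach is approached as far as the arm can. A call with a gripper value outside its range is refused whole. OPENING is the closure in counts, from 0 (fully open) to 255 (shut), set as the call begins (- or left out, the last holds). The fingers move at their own pace and stop on an object; FORCE is the grip in N (left out, the last holds). Time passes only in rows, so rows that do not move let the fingers close. It gives the time, the measured TCP pose, the force and the opening at its end, in the units of the state.
- r.get_obs(): the state, without advancing time (a new reading comes with each control period).
- r.grab_frame(name): name is "scene" or "side" or "wrist"; returns a dict with "color" (420x560x3 uint8, red, green, blue), "fx", "fy", "cx", "cy" (pixels), "R" (3x3) and "t" (3): a world point X has camera coordinates R X + t; the wrist camera has in their place "hand_eye" (4x4, takes a point from camera to tool coordinates, whose origin is the TCP and whose axes are the tool frame's). Camera axes: x right, y down, z forward; pixel columns grow to the right and rows downward; lengths in m; the calibration is good to about 2 mm. A picture is of the moment at which its call begins: read the wrist's pose just before it. There is no depth.
- r.hand_in(): hands the job in, once; it reports no verdict.
The state is a dict: "clock": time; "joints": joint angles; "qvel": joint speeds; "tau": joint torques, N m; "tcp_pos": TCP position; "orientation": TCP orientation; "contact_force": force on the tool from outside, world axes, zero at the start; "moment": the same for the moment, N m; "grip_width": finger opening in m.
Only numpy, scipy, OpenCV 4.12 (cv2) and the standard library are available. Lean on these libraries where they do the work, as an engineer would, in place of code of your own. Each camera call takes 0.05 s, during which the arm holds its last target.

## Working session

There is one attempt and no reset: what is moved stays moved. The work goes in short steps, Python scripts to look and compute and a shell command to move; the robot and the scene stay as the last step left them, time stands still between calls to the robot, and variables do not carry over. Pictures are saved under pics/ and viewed, and the job is handed in when it is done.

```bash
mkdir -p pics; python3 - <<'E'
from bench import r
import cv2,json
o=r.get_obs()
print({k:(v if not hasattr(v,'round') else v) for k,v in o.items()})
for n in("scene","side","wrist"):
    f=r.grab_frame(n); cv2.imwrite(f"pics/{n}0.png",f["color"][:,:,::-1])
    print(n,{k:f[k] for k in f if k!="color"})
E
```

```text
{'clock': 0.0, 'joints': array([-1.34010755,  0.4777857 ,  0.02235911,  1.55644057, -0.01152436,
        1.10928391, -0.08312642]), 'qvel': array([-0.0007205 ,  0.00044368, -0.00035058, -0.00204298, -0.00045047,
        0.00147717, -0.00089364]), 'tau': array([ 6.17401820e-04, -5.96441281e+01,  1.60842106e+00, -2.81201810e+01,
        1.25414820e-02,  9.03696287e-03,  2.51548721e-05]), 'tcp_pos': array([0.22415753, 0.63607726, 0.23034032]), 'orientation': array([ 2.56325634e+00,  1.81444859e+00, -2.17962556e-03]), 'contact_force': array([0.25415671, 0.43499497, 0.52726903]), 'moment': array([-0.03360316, -0.00386374,  0.0267116 ]), 'grip_width': 0.08549572276348236}
scene {'fx': 407.13817850076964, 'fy': 407.13817850076964, 'cx': 282.6681470122873, 'cy': 209.81926052538705, 'R': array([[-0.82475411,  0.5654199 , -0.00900009],
       [ 0.48124857,  0.69344155, -0.53622629],
       [-0.29695198, -0.44658612, -0.84402628]]), 't': array([ 0.38787282, -0.18520828,  0.94039598])}
side {'fx': 400.063240464237, 'fy': 400.063240464237, 'cx': 281.28449514326417, 'cy': 209.52147436754714, 'R': array([[ 0.9415853 , -0.33637082,  0.01648644],
       [-0.24951042, -0.72964685, -0.6366789 ],
       [ 0.22618948,  0.59537395, -0.77095277]]), 't': array([-0.43543655,  0.13699773,  0.82155565])}
wrist {'fx': 368.17586892980495, 'fy': 368.17586892980495, 'cx': 274.9721231988766, 'cy': 206.2409757710641, 'hand_eye': array([[ 9.99999781e-01,  1.58693549e-04,  6.41862519e-04,
        -5.36935076e-04],
       [-3.53569659e-04,  9.48657804e-01,  3.16304039e-01,
        -8.10882499e-02],
       [-5.58712477e-04, -3.16304197e-01,  9.48657653e-01,
        -1.42474614e-01],
       [ 0.00000000e+00,  0.00000000e+00,  0.00000000e+00,
         1.00000000e+00]])}
```

View pics/scene0.png

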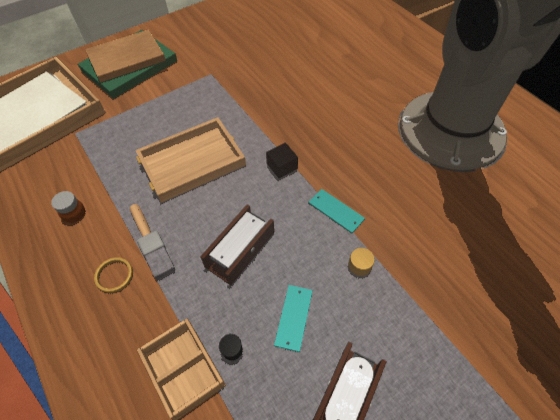

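View pics/side0.png

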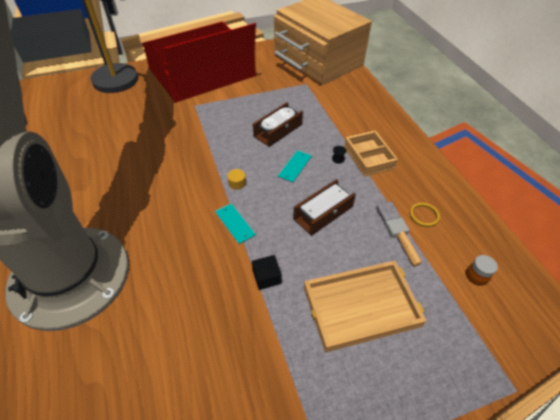

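View pics/wrist0.png

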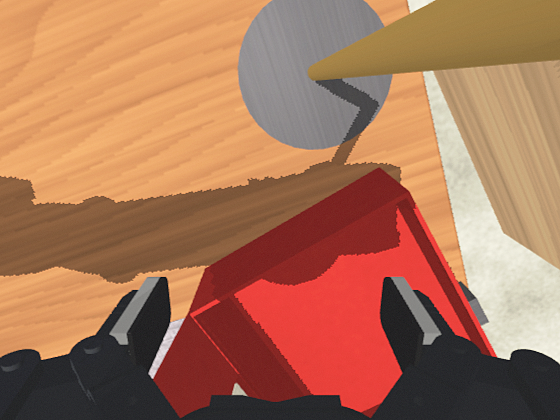

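The square-cornered plate is at scene (240,240) and side (325,203). The undivided box is at scene (190,158) and side (365,305). The oval plate is at scene (350,388), and the wrist currently hovers over a red box near the lamp. Next I'll measure them.

```bash
cat > h.py <<'E'
import numpy as np,cv2
from bench import r
from scipy.spatial.transform import Rotation as Ro
def cam(f,o=None):
    K=np.array([[f["fx"],0,f["cx"]],[0,f["fy"],f["cy"]],[0,0,1]])
    if "hand_eye" in f:
        T=np.eye(4);T[:3,:3]=Ro.from_rotvec(o["orientation"]).as_matrix();T[:3,3]=o["tcp_pos"]
        W=np.linalg.inv(T@f["hand_eye"]);return K,W[:3,:3],W[:3,3]
    return K,np.array(f["R"]),np.array(f["t"])
def ray(c,p,z):
    K,R,t=c;C=-R.T@t;d=R.T@np.linalg.solve(K,np.array([p[0],p[1],1.]));return C+d*(z-C[2])/d[2]
def proj(c,X):
    K,R,t=c;q=K@(R@np.asarray(X)+t);return q[:2]/q[2]
def tri(c1,p1,c2,p2):
    P=[k[0]@np.c_[k[1],k[2]] for k in(c1,c2)]
    X=cv2.triangulatePoints(P[0],P[1],np.array(p1,float).reshape(2,1),np.array(p2,float).reshape(2,1)).ravel();return X[:3]/X[3]
E
python3 - <<'E'
from h import *
for n,box in (("scene",(195,195,285,285)),("side",(285,170,365,240)),("scene",(300,335,400,420)),("side",(245,95,310,150))):
    f=r.grab_frame(n);c=cam(f);im=f["color"];hsv=cv2.cvtColor(im,cv2.COLOR_RGB2HSV)
    m=((hsv[...,1]<40)&(hsv[...,2]>150)).astype(np.uint8)
    M=np.zeros_like(m);x0,y0,x1,y1=box;M[y0:y1,x0:x1]=m[y0:y1,x0:x1]
    cs,_=cv2.findContours(M,cv2.RETR_EXTERNAL,cv2.CHAIN_APPROX_NONE);k=max(cs,key=cv2.contourArea)
    w=np.array([ray(c,p[0],.040)[:2] for p in k])
    rr=cv2.minAreaRect((w*1000).astype(np.float32));print(n,cv2.contourArea(k),rr)
    print(cv2.boxPoints(rr).round(1).tolist())
    b=im[y0:y1,x0:x1].copy();cv2.imwrite(f"pics/z_{n}_{x0}.png",cv2.resize(b,None,fx=6,fy=6,interpolation=cv2.INTER_CUBIC)[:,:,::-1])
for n in("scene","side"):
    c=cam(r.grab_frame(n));print(n,proj(c,r.get_obs()["tcp_pos"]))
E
```

```text
scene 1223.5 ((559.102294921875, -15.89553451538086), (111.40515899658203, 44.2989616394043), 20.687986373901367)
[[499.20001220703125, -14.899999618530273], [514.7999877929688, -56.29999923706055], [619.0, -16.899999618530273], [603.4000244140625, 24.5]]
side 685.5 ((563.1097412109375, -11.123298645019531), (111.27640533447266, 45.48490905761719), 20.444169998168945)
[[503.0, -9.199999809265137], [518.9000244140625, -51.900001525878906], [623.2000122070312, -13.0], [607.2999877929688, 29.600000381469727]]
scene 1874.0 ((554.1785278320312, 301.4999084472656), (104.0098876953125, 44.697731018066406), 27.209043502807617)
[[497.70001220703125, 297.6000061035156], [518.0999755859375, 257.79998779296875], [610.5999755859375, 305.3999938964844], [590.2000122070312, 345.20001220703125]]
side 347.0 ((561.822998046875, 307.73443603515625), (111.3282241821289, 45.911224365234375), 26.35165023803711)
[[501.79998779296875, 303.6000061035156], [522.0999755859375, 262.5], [621.9000244140625, 311.8999938964844], [601.5, 353.0]]
scene [861.48525937 457.79743012]
side [119.27225345  11.66222219]
```

```bash
python3 - <<'E'
from h import *
for n,box in (("scene",(195,195,285,285)),("side",(285,170,365,240))):
    f=r.grab_frame(n);c=cam(f);im=f["color"];hsv=cv2.cvtColor(im,cv2.COLOR_RGB2HSV)
    m=((hsv[...,1]<40)&(hsv[...,2]>150)).astype(np.uint8)
    M=np.zeros_like(m);x0,y0,x1,y1=box;M[y0:y1,x0:x1]=m[y0:y1,x0:x1]
    cs,_=cv2.findContours(M,cv2.RETR_EXTERNAL,cv2.CHAIN_APPROX_NONE);k=max(cs,key=cv2.contourArea)
    w=np.array([ray(c,p[0],.044)[:2] for p in k])
    print(n,cv2.minAreaRect((w*1000).astype(np.float32)))
a=cv2.resize(r.grab_frame("scene")["color"][115:205,130:255],None,fx=6,fy=6,interpolation=cv2.INTER_CUBIC)
b=cv2.resize(r.grab_frame("side")["color"][255:355,295:430],None,fx=5.9,fy=5.9,interpolation=cv2.INTER_CUBIC)
cv2.imwrite("pics/bxa.png",a[:,:,::-1]);cv2.imwrite("pics/bxb.png",b[:,:,::-1])
E
```

```text
scene ((559.8107299804688, -13.704330444335938), (110.79829406738281, 43.990478515625), 20.485876083374023)
side ((561.54345703125, -14.093955993652344), (111.07862091064453, 45.18513488769531), 20.482227325439453)
```

View pics/bxa.png

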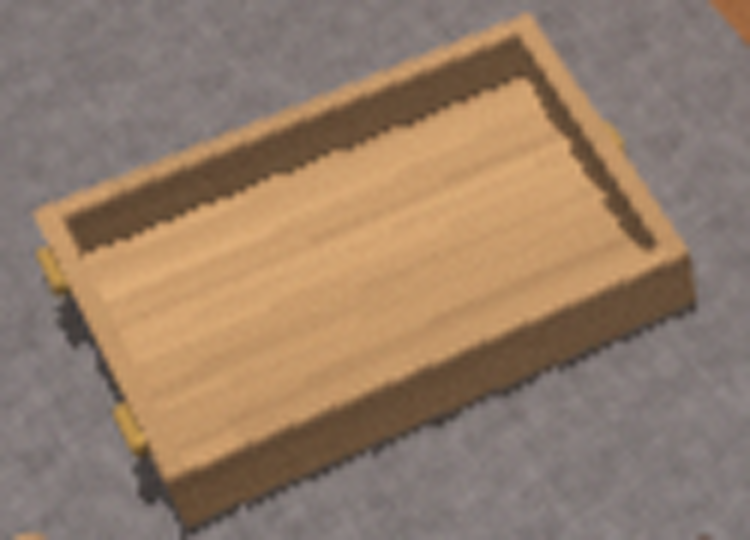

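View pics/bxb.png

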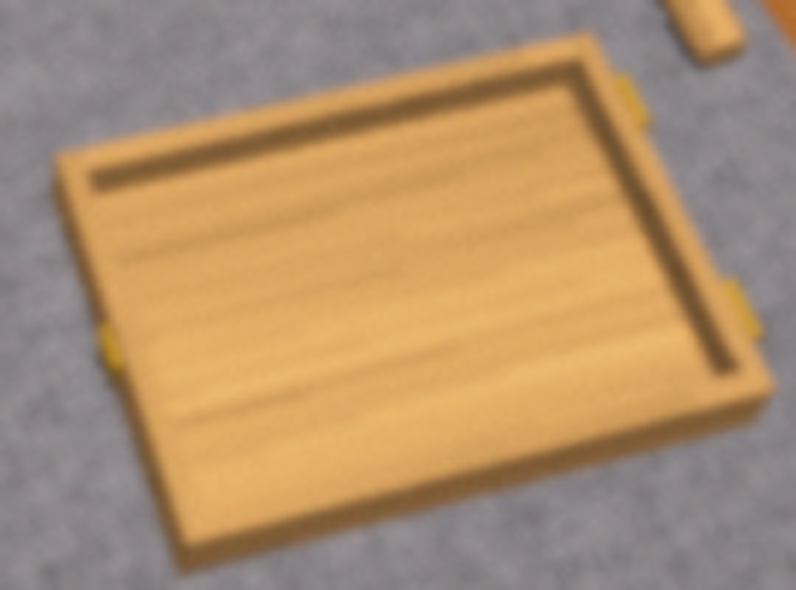

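View pics/z_scene_195.png

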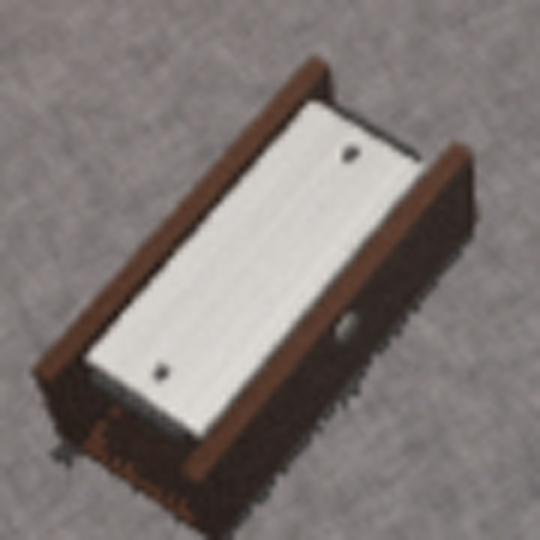

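```bash
python3 - <<'E'
from h import *
cs=cam(r.grab_frame("scene"));cd=cam(r.grab_frame("side"))
A=[(38,215),(530,12),(690,252),(172,478)];A=[((u+.5)/6-.5+130,(v+.5)/6-.5+115) for u,v in A]
B=[(60,158),(592,38),(772,388),(185,548)];B=[((u+.5)/5.9-.5+295,(v+.5)/5.9-.5+255) for u,v in B]
for c,P in((cs,A),(cd,B)):
    w=np.array([ray(c,p,.028)[:2] for p in P]);print(w.round(3).tolist(),w.mean(0),cv2.minAreaRect((w*1000).astype(np.float32)))
print("lamp",ray(cd,(113,78),0),"red",[ray(cd,p,0).round(3) for p in((178,97),(257,70))])
print("red top if z=.1,.15",[ray(cd,p,z).round(3) for z in(.1,.15) for p in((147,40),(257,27))])
R=Ro.from_rotvec(r.get_obs()["orientation"]).as_matrix();print(R.round(3))
E
```

```text
[[0.627, -0.331], [0.431, -0.318], [0.443, -0.182], [0.637, -0.198]] [ 0.53455159 -0.25738945] ((534.5831909179688, -258.0940856933594), (136.2343292236328, 195.8814239501953), 85.33475494384766)
[[0.446, -0.184], [0.639, -0.201], [0.627, -0.333], [0.432, -0.319]] [ 0.53599318 -0.25922148] ((535.53271484375, -259.83160400390625), (135.7440948486328, 196.04237365722656), 84.98655700683594)
lamp [0.14589913 0.71458959 0.        ] red [array([0.323, 0.548, 0.   ]), array([0.597, 0.616, 0.   ])]
red top if z=.1,.15 [array([0.278, 0.725, 0.1  ]), array([0.627, 0.701, 0.1  ]), array([0.276, 0.625, 0.15 ]), array([0.598, 0.603, 0.15 ])]
[[ 0.332  0.943 -0.   ]
 [ 0.943 -0.332  0.   ]
 [ 0.    -0.    -1.   ]]
```

```bash
python3 -m pendant '-2 2 -2 0;-2.8 3 -0.5 0;-2.8 3 0 0;-2.8 3 0 0;-2.8 3 0 0;-2.8 3 0 0;-2.8 3 0 0;-2.8 3 0 0' 0 40
```

```text
clock: 1.42
tcp_pos: [0.3664, 0.3589, 0.2553]
orientation: [-2.542, -1.835, -0.002]
contact_force: [1.1, 1.0, 0.0]
grip_width: 0.0852
```

```bash
python3 -m pendant '-2.8 3 0 0;-2.8 3 0 0;-2.8 3 0 0;-2.8 3 0 0;-2.8 3 0 0;-2.8 3 0 0;-2.8 3 0 0;-2.8 3 0 0'
```

```text
clock: 2.08
tcp_pos: [0.524, 0.0651, 0.2561]
orientation: [-2.54, -1.836, -0.015]
contact_force: [0.1, 0.2, -0.1]
grip_width: 0.0854
```

```bash
python3 -m pendant '-2 2 0 7;-2 2 0 7;-2 1 0 7;0 0 0 7;0 0 0 7;0 0 0 7;0 0 0 7;0 0 0 7' 255 40; python3 -m pendant '0 0 0 7;0 0 0 7;0 0 0 7;0 0 0 7;0 0 0 7;0 0 0 7;0 0 0 7;0 0 0 7'; 
```

```text
clock: 2.75
tcp_pos: [0.5482, -0.0283, 0.2577]
orientation: [-3.111, -0.389, -0.018]
contact_force: [0.1, 0.1, -0.1]
grip_width: -0.0002
clock: 3.42
tcp_pos: [0.5484, -0.0281, 0.2592]
orientation: [-2.91, 1.146, -0.014]
contact_force: [-0.3, -0.2, -0.4]
grip_width: -0.0001
```

```bash
python3 -m pendant '0 0 0 7;0 0 0 7;0 0 0 7;0 0 0 5.5;0 0 0 0'; python3 - <<'E'
from h import *
o=r.get_obs();f=r.grab_frame("wrist");cv2.imwrite("pics/w1.png",f["color"][:,:,::-1])
R=Ro.from_rotvec(o["orientation"]).as_matrix();print(o["tcp_pos"],R.round(3),np.degrees(np.arctan2(R[1,0],R[0,0])),o["joints"].round(2))
E
```

```text
clock: 3.83
tcp_pos: [0.5486, -0.0274, 0.2599]
orientation: [-2.551, 1.803, -0.009]
contact_force: [0.5, 0.3, 0.5]
grip_width: 0.0001
[ 0.54862637 -0.027361    0.25990321] [[ 0.334 -0.943  0.015]
 [-0.943 -0.334  0.011]
 [-0.006 -0.018 -1.   ]] -70.50728680884669 [-0.77  0.31  0.88  1.88 -0.29  1.07 -1.  ]
```

View pics/w1.png

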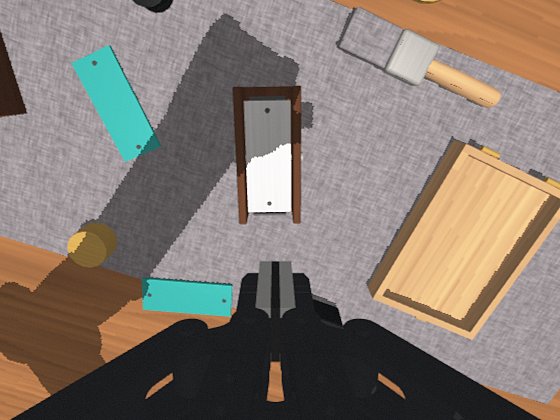

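```bash
python3 - <<'E'
from h import *
o=r.get_obs();f=r.grab_frame("wrist");c=cam(f,o)
a,b=ray(c,(267,110.5),.044),ray(c,(269.3,203),.044);m=(a+b)/2;d=a-b
print(a,b,m,np.linalg.norm(d),np.degrees(np.arctan2(d[1],d[0])))
# edges: corners of plate
P=[ray(c,p,.044) for p in((248,213),(291,213),(250,99),(291,99))]
print(np.round(P,4), np.mean(P,0))
for X in ([.5605,-.0139,.044],):
    e=np.array([np.cos(np.radians(20.5)),np.sin(np.radians(20.5)),0]);
    R=Ro.from_rotvec(o["orientation"]).as_matrix()
    for s in(-.042,.042): print(s,(R.T@(np.array(X)+s*e-o["tcp_pos"])*100).round(2))
    print([proj(c,np.array(X)+s*e) for s in(-.055,.055)])
E
```

```text
[0.60311474 0.00105643 0.044     ] [ 0.5175555  -0.03159808  0.044     ] [ 0.56033512 -0.01527083  0.044     ] 0.09157893028338811 20.88983886603438
[[ 0.4999 -0.0146  0.044 ]
 [ 0.515  -0.0562  0.044 ]
 [ 0.6076  0.0196  0.044 ]
 [ 0.6206 -0.0167  0.044 ]] [ 0.5607827  -0.01696746  0.044     ]
-0.042 [-0.69  3.01 21.55]
0.042 [-0.8  -5.38 21.7 ]
[array([267.94686462, 210.99398272]), array([265.82869793,  99.69408886])]
```

```bash
python3 -m pendant '-0.6 3.1 0 -1;0 0 4 0;0 0 4 0;0 0 4 0;0 0 4 0;0 0 1.5 0;0 0 0 0'; python3 - <<'E'
from h import *
o=r.get_obs();f=r.grab_frame("wrist");cv2.imwrite("pics/w2.png",f["color"][:,:,::-1])
R=Ro.from_rotvec(o["orientation"]).as_matrix();print(o["tcp_pos"],R.round(3),np.degrees(np.arctan2(R[1,0],R[0,0])))
e=np.array([np.cos(np.radians(20.6)),np.sin(np.radians(20.6)),0]);X=np.array([.5603,-.0147,.044])
for s in(-.043,.043): print(s,(R.T@(X+s*e-o["tcp_pos"])*100).round(2))
for n in("scene","side"):
    f=r.grab_frame(n);cv2.imwrite(f"pics/{n}2.png",f["color"][:,:,::-1])
E
```

```text
clock: 4.52
tcp_pos: [0.5272, -0.0262, 0.0875]
orientation: [-2.578, 1.722, -0.027]
contact_force: [-0.6, 0.1, 0.4]
grip_width: 0.0001
[ 0.52719282 -0.0262112   0.08752215] [[ 0.383 -0.923  0.038]
 [-0.924 -0.382  0.025]
 [-0.008 -0.044 -0.999]] -67.47653536667093
-0.043 [0.1  0.99 4.31]
0.043 [ 0.39 -7.6   4.69]
```

View pics/w2.png

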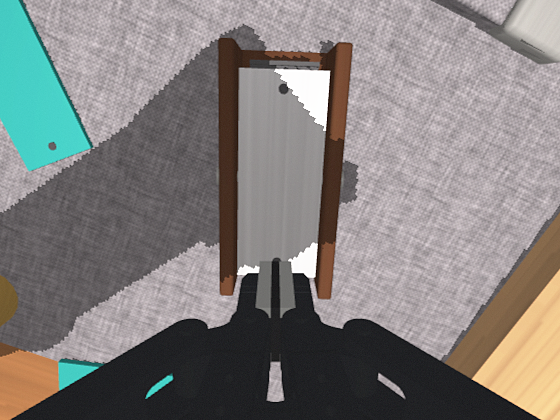

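View pics/scene2.png

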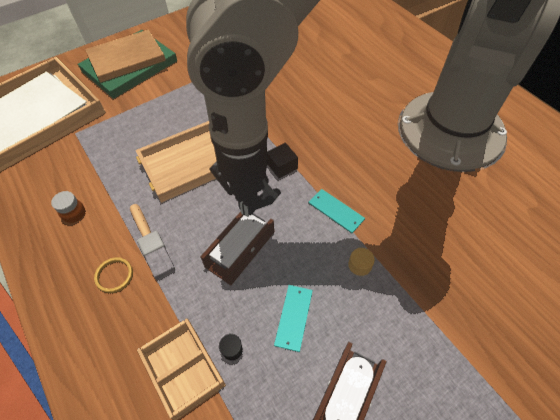

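```bash
python3 -m pendant '0.1 0.7 0.5 1;0 0.3 1 1;0 0 1 0;0 0 0.8 0;0 0 0.5 0;0 0 0.3 0'
```

```text
clock: 5.17
tcp_pos: [0.5268, -0.0304, 0.052]
orientation: [-2.534, 1.763, -0.046]
contact_force: [0.0, 0.7, 0.1]
grip_width: 0.0002
```

```bash
python3 -m pendant '0 0.8 0 0;0 0.2 0.2 0;0 0 0.3 0;0 0 0.4 0'; cat > st.py <<'E'
from h import *
o=r.get_obs();R=Ro.from_rotvec(o["orientation"]).as_matrix();print(o["clock"],o["tcp_pos"].round(4),"F",o["contact_force"].round(1),"z",R[:,2].round(3),"yaw",np.degrees(np.arctan2(R[1,0],R[0,0])).round(1),"w",round(o["grip_width"],4))
e=np.array([np.cos(np.radians(20.6)),np.sin(np.radians(20.6)),0]);n=np.array([-e[1],e[0],0]);d=o["tcp_pos"]-np.array([.5603,-.0147,.044]);print("along",d@e*1000,"across",d@n*1000)
E
python3 st.py
```

```text
clock: 5.5
tcp_pos: [0.5167, -0.0342, 0.0413]
orientation: [-2.535, 1.763, -0.046]
contact_force: [-0.6, -1.1, 3.0]
grip_width: -0.0001
5.5 [ 0.5167 -0.0342  0.0413] F [-0.6 -1.1  3. ] z [ 0.055  0.027 -0.998] yaw -69.6 w -0.0001
along -47.62135732892774 across -2.890522938280561
```

```bash
python3 -m pendant '0 -0.1 0.4 0;0 0 0.4 0;0 0 0.3 0' - 40; python3 st.py
```

```text
clock: 5.75
tcp_pos: [0.5178, -0.0338, 0.0294]
orientation: [-2.534, 1.764, -0.044]
contact_force: [-1.0, 0.3, 3.3]
grip_width: 0.0002
5.75 [ 0.5178 -0.0338  0.0294] F [-1.   0.3  3.3] z [ 0.054  0.027 -0.998] yaw -69.7 w 0.0002
along -46.49984989785621 across -2.899732668423855
```

```bash
python3 -m pendant '0 0 0.3 0;0 0 0.2 0' ; python3 st.py
```

```text
clock: 5.92
tcp_pos: [0.519, -0.0334, 0.024]
orientation: [-2.534, 1.763, -0.046]
contact_force: [-6.0, -0.4, 21.1]
grip_width: -0.0001
5.9167 [ 0.519  -0.0334  0.024 ] F [-6.  -0.4 21.1] z [ 0.055  0.027 -0.998] yaw -69.7 w -0.0001
along -45.274697712800936 across -3.008627767282182
```

```bash
python3 -m pendant '0 0 -1 0;0 0 -3 0;0 0 -4 0;0 0 -4 0;0 0 -4 0;0 0 -2 0;0 0 0 0' 0 40; python3 st.py; python3 - <<'E'
from h import *
for n in("wrist","scene","side"):
    f=r.grab_frame(n);im=f["color"]
    if n=="scene": im=cv2.resize(im[180:300,160:320],None,fx=5,fy=5,interpolation=cv2.INTER_CUBIC)
    if n=="side": im=cv2.resize(im[150:250,260:390],None,fx=6,fy=6,interpolation=cv2.INTER_CUBIC)
    cv2.imwrite(f"pics/{n}3.png",im[:,:,::-1])
E
```

```text
clock: 6.5
tcp_pos: [0.5084, -0.0398, 0.2108]
orientation: [-2.535, 1.769, -0.041]
contact_force: [1.1, -0.4, -0.9]
grip_width: 0.0829
6.5 [ 0.5084 -0.0398  0.2108] F [ 1.1 -0.4 -0.9] z [ 0.05   0.026 -0.998] yaw -69.8 w 0.0829
along -57.3822683670422 across -5.216040149004781
```

View pics/wrist3.png

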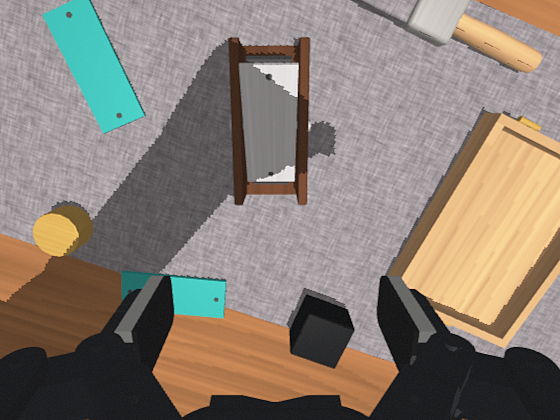

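View pics/scene3.png

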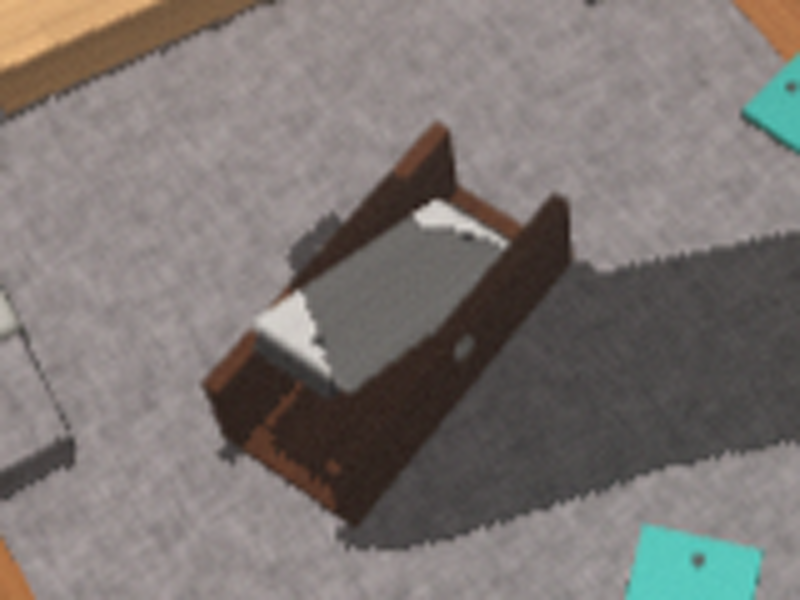

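View pics/side3.png

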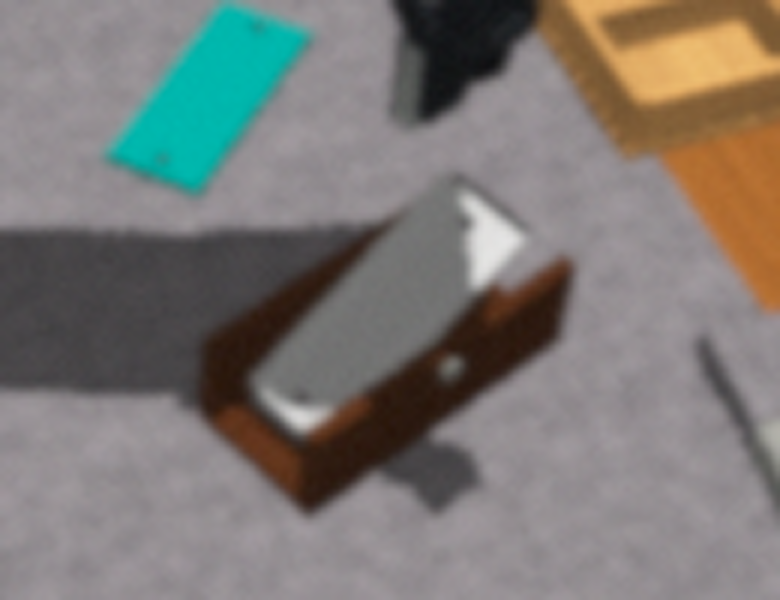

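The square plate has tipped and stays up. Its raised end corners are at scene-crop (258,322) and (345,388), and side-crop (530,240) and (460,178). I'll triangulate them.

```bash
python3 - <<'E'
from h import *
o=r.get_obs();cs=cam(r.grab_frame("scene"));cd=cam(r.grab_frame("side"));cw=cam(r.grab_frame("wrist"),o)
S=lambda p:((p[0]+.5)/5-.5+160,(p[1]+.5)/5-.5+180)
D=lambda p:((p[0]+.5)/6-.5+260,(p[1]+.5)/6-.5+150)
a=tri(cs,S((258,322)),cd,D((530,240)));b=tri(cs,S((345,385)),cd,D((460,178)))
print(a,b,(a+b)/2,np.linalg.norm(a-b))
d1=ray(cw,(268,77),.066);d2=ray(cw,(270.5,173.5),.022)
print("dots",d1,d2,np.linalg.norm(d1-d2),np.degrees(np.arctan2(*(d1-d2)[1::-1])))
print("raised end edge wrist",[ray(cw,p,.0705) for p in((240,63),(298,63))])
R=Ro.from_rotvec(o["orientation"]).as_matrix()
d1=d1.copy();print("to dot",(R.T@(d1-o["tcp_pos"])*100).round(2))
E
```

```text
[ 0.61078605 -0.01854874  0.06733216] [0.59872894 0.0194821  0.06738286] [6.04757495e-01 4.66680644e-04 6.73575075e-02] 0.0398963751953514
dots [ 0.59096781 -0.00135802  0.066     ] [ 0.516035  -0.0297608  0.022    ] 0.09142015105850788 20.75888109513092
raised end edge wrist [array([0.59271214, 0.02054008, 0.0705    ]), array([ 0.60709554, -0.01851584,  0.0705    ])]
to dot [-0.47 -8.58 14.47]
```

```bash
python3 -m pendant '0 -2.5 0 0;0 -2.5 1 0;-0.3 -2.5 2 0;-0.2 -1.5 2 0;0 -0.5 2 0;0 0 1.5 0;0 0 0 0' 75; python3 st.py
```

```text
clock: 7.38
tcp_pos: [0.5949, 0.0011, 0.11]
orientation: [-2.548, 1.782, -0.012]
contact_force: [-0.7, 0.4, 0.1]
grip_width: 0.0604
7.3833 [0.5949 0.0011 0.11  ] F [-0.7  0.4  0.1] z [ 0.025  0.022 -0.999] yaw -69.9 w 0.0604
along 37.92387794879748 across 2.6470573188978
```

```bash
python3 -m pendant '0.25 0.1 0.5 -0.5;0 0 1 0;0 0 1 0;0 0 0.3 0;0 0 0 0'; python3 st.py; python3 - <<'E'
from h import *
f=r.grab_frame("wrist");cv2.imwrite("pics/w4.png",f["color"][:,:,::-1])
E
```

```text
clock: 7.8
tcp_pos: [0.5935, -0.003, 0.0779]
orientation: [-2.558, 1.775, -0.008]
contact_force: [0.6, 0.5, -0.1]
grip_width: 0.0605
7.8 [ 0.5935 -0.003   0.0779] F [ 0.6  0.5 -0.1] z [ 0.02  0.02 -1.  ] yaw -69.5 w 0.0605
along 35.211466890937636 across -0.7274049397434962
```

View pics/w4.png

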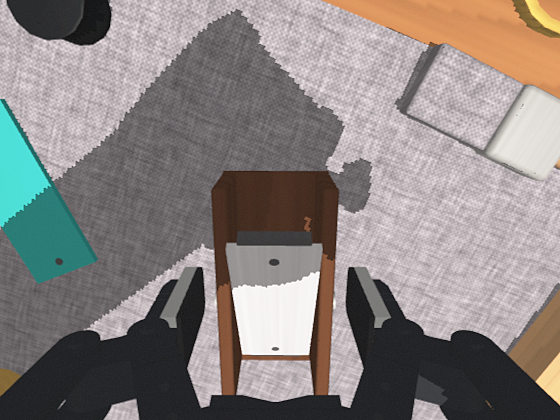

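```bash
python3 -m pendant '0 0 0.9 0;0 0 0.9 0;0 0 0.6 0;0 0 0.2 0;0 0 0 0'; python3 st.py
```

```text
clock: 8.27
tcp_pos: [0.5953, -0.0021, 0.0514]
orientation: [-2.555, 1.773, -0.011]
contact_force: [-0.7, 0.1, 0.1]
grip_width: 0.06
8.2667 [ 0.5953 -0.0021  0.0514] F [-0.7  0.1  0.1] z [ 0.024  0.021 -0.999] yaw -69.5 w 0.06
along 37.160758274283936 across -0.5540384819160972
```

```bash
python3 -m pendant '0 0 0 0;0 0 0 0;0 0 0 0;0 0 0 0;0 0 0 0' 150 40; python3 st.py;  python3 - <<'E'
from h import *
f=r.grab_frame("wrist");cv2.imwrite("pics/w5.png",f["color"][:,:,::-1])
im=cv2.resize(r.grab_frame("side")["color"][130:250,260:410],None,fx=5,fy=5,interpolation=cv2.INTER_CUBIC);cv2.imwrite("pics/s5.png",im[:,:,::-1])
E
```

```text
clock: 8.68
tcp_pos: [0.5951, -0.0023, 0.0516]
orientation: [-2.555, 1.773, -0.011]
contact_force: [-0.6, -0.6, -0.2]
grip_width: 0.0423
8.6833 [ 0.5951 -0.0023  0.0516] F [-0.6 -0.6 -0.2] z [ 0.024  0.022 -0.999] yaw -69.5 w 0.0423
along 36.97662553874136 across -0.6302074835662552
```

View pics/w5.png

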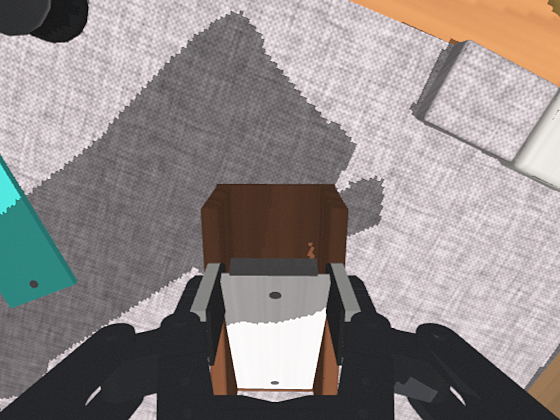

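View pics/s5.png

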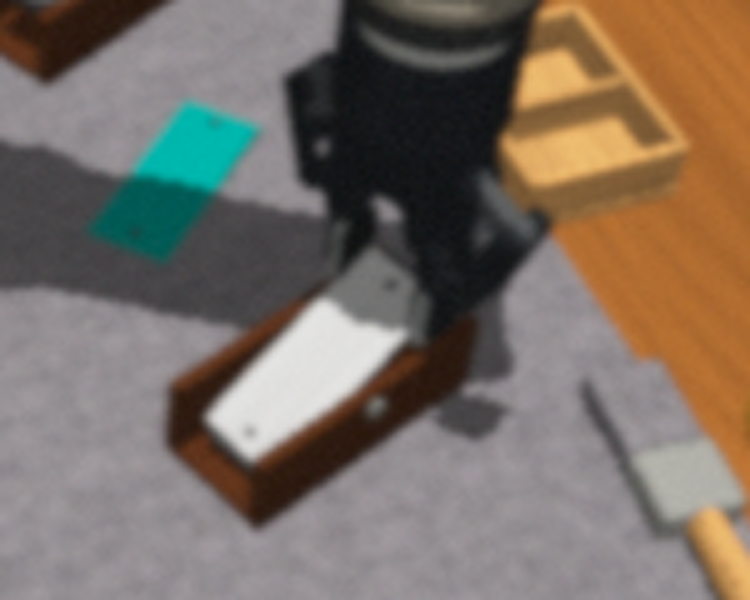

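```bash
python3 -m pendant '0 0 0 0;0 0 0 0;0 0 -0.5 0;0 0 -0.8 0;0 0 -1 0;0 0 -1 0' 200 50; python3 st.py;  python3 - <<'E'
from h import *
f=r.grab_frame("wrist");cv2.imwrite("pics/w6.png",f["color"][:,:,::-1])
im=cv2.resize(r.grab_frame("side")["color"][130:250,260:410],None,fx=5,fy=5,interpolation=cv2.INTER_CUBIC);cv2.imwrite("pics/s6.png",im[:,:,::-1])
E
```

```text
clock: 9.28
tcp_pos: [0.5934, -0.003, 0.0857]
orientation: [-2.557, 1.775, -0.008]
contact_force: [-0.1, -0.3, -1.1]
grip_width: 0.0421
9.2833 [ 0.5934 -0.003   0.0857] F [-0.1 -0.3 -1.1] z [ 0.021  0.021 -1.   ] yaw -69.5 w 0.0421
along 35.08186245742338 across -0.6794735681104155
```

View pics/s6.png

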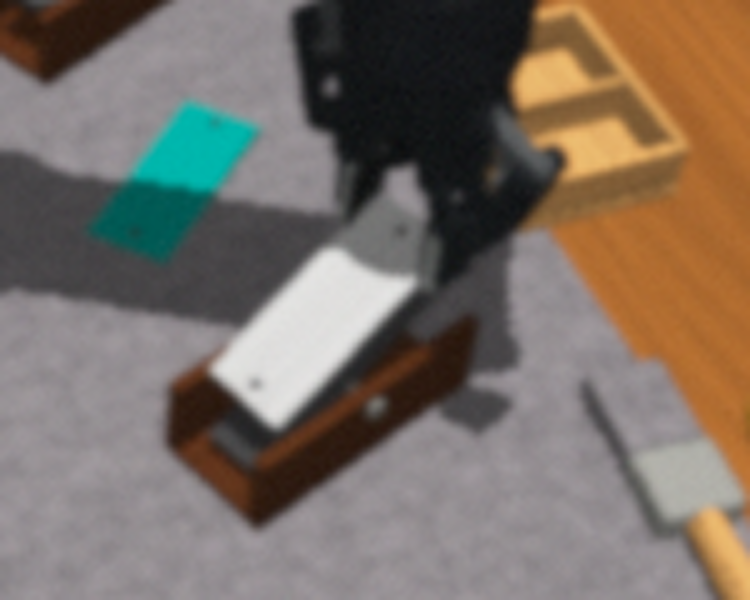

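View pics/w6.png

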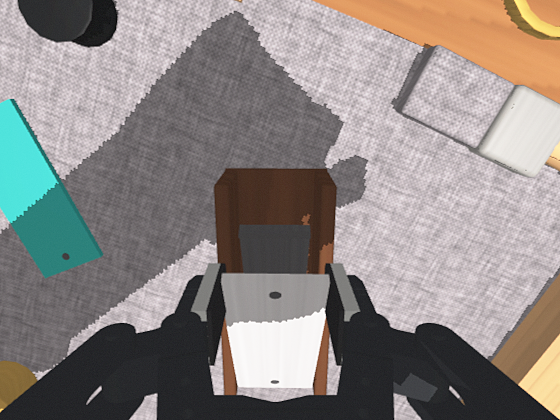

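```bash
python3 -m pendant '0 0 -2 0;1 0 -2.5 0;2.5 1 -1.5 0;3 1.5 0 0;3 1.5 0 0;3 1.5 0 0;3 1.5 0 0;3 1.5 0 0'; python3 -m pendant '2.5 1 0 0;1.5 0.5 0 3;0 0 0 5;0 0 0 5;0 0 0 5;0 0 0 4;0 0 0 3;0 0 0 0'; python3 st.py
```

```text
clock: 10.05
tcp_pos: [0.5835, -0.2019, 0.1463]
orientation: [-2.568, 1.741, -0.013]
contact_force: [-0.1, -0.6, -0.3]
grip_width: 0.0422
clock: 10.72
tcp_pos: [0.5794, -0.261, 0.1477]
orientation: [-2.087, 2.297, -0.01]
contact_force: [-0.2, -0.2, -1.1]
grip_width: 0.0416
10.7167 [ 0.5794 -0.261   0.1477] F [-0.2 -0.2 -1.1] z [ 0.032  0.021 -0.999] yaw -95.5 w 0.0416
along -68.76469798057482 across -237.29058699598227
```

```bash
python3 -m pendant '0 0 1.5 -0.5;0 0 2 0;0 0 2 0;0 0 1.5 0;0 0 1 0;0 0 0.5 0;0 0 0 0'; python3 st.py;  python3 - <<'E'
from h import *
f=r.grab_frame("wrist");cv2.imwrite("pics/w7.png",f["color"][:,:,::-1])
im=cv2.resize(r.grab_frame("side")["color"][230:370,290:440],None,fx=4,fy=4,interpolation=cv2.INTER_CUBIC);cv2.imwrite("pics/s7.png",im[:,:,::-1])
E
```

```text
clock: 11.3
tcp_pos: [0.5828, -0.2576, 0.056]
orientation: [-2.114, 2.271, -0.011]
contact_force: [0.5, -0.8, -1.1]
grip_width: 0.0421
11.3 [ 0.5828 -0.2576  0.056 ] F [ 0.5 -0.8 -1.1] z [ 0.033  0.022 -0.999] yaw -94.1 w 0.0421
along -64.43151771566723 across -235.27024069772347
```

View pics/s7.png

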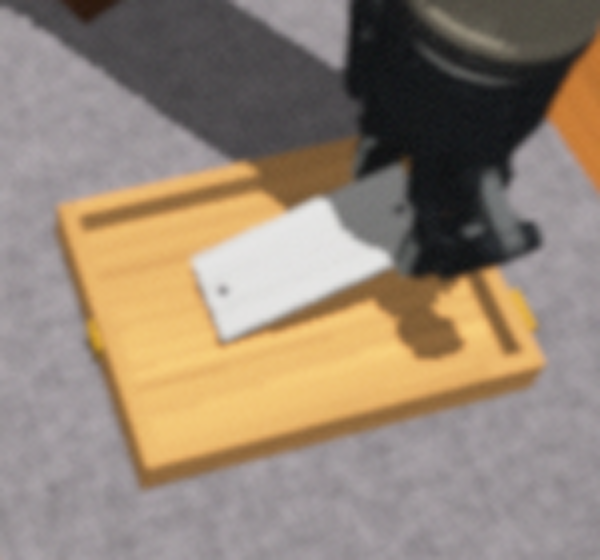

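View pics/w7.png

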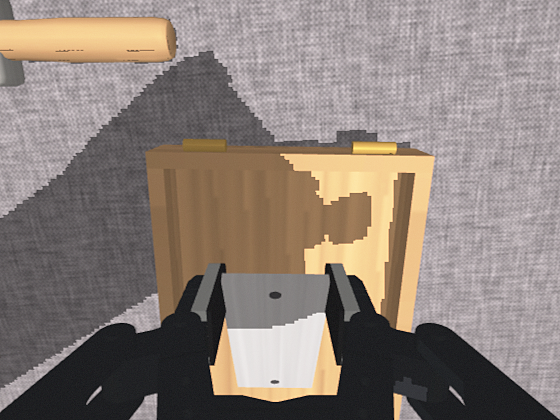

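```bash
python3 -m pendant '0 0 0.4 0;0 0 0.4 0;0 0 0.4 0;0 0 0.4 0' 200 20; python3 st.py; python3 -m pendant '0 0 0.4 0;0 0 0.4 0;0 0 0.4 0;0 0 0.4 0'; python3 st.py
```

```text
clock: 11.73
tcp_pos: [0.5866, -0.2594, 0.044]
orientation: [-2.111, 2.268, -0.023]
contact_force: [2.4, 0.9, 1.6]
grip_width: 0.0423
11.7333 [ 0.5866 -0.2594  0.044 ] F [2.4 0.9 1.6] z [ 0.042  0.018 -0.999] yaw -94.1 w 0.0423
along -61.4408355136349 across -238.277938266398
clock: 12.07
tcp_pos: [0.593, -0.2599, 0.0305]
orientation: [-2.109, 2.262, -0.036]
contact_force: [1.8, -0.4, 3.4]
grip_width: 0.0418
12.0667 [ 0.593  -0.2599  0.0305] F [ 1.8 -0.4  3.4] z [ 0.052  0.016 -0.999] yaw -94.0 w 0.0418
along -55.705762506407346 across -241.04953839743357
```

```bash
python3 -m pendant '0 0.2 0.4 0;0 0.2 0.4 0;0 0.2 0.4 0;0 0.2 0.3 0'; python3 st.py; python3 - <<'E'
from h import *
f=r.grab_frame("wrist");cv2.imwrite("pics/w8.png",f["color"][:,:,::-1])
im=cv2.resize(r.grab_frame("side")["color"][230:370,290:440],None,fx=4,fy=4,interpolation=cv2.INTER_CUBIC);cv2.imwrite("pics/s8.png",im[:,:,::-1])
E
```

```text
clock: 12.4
tcp_pos: [0.5902, -0.2602, 0.0161]
orientation: [-2.108, 2.257, -0.048]
contact_force: [2.5, -1.2, 3.0]
grip_width: 0.0418
12.4 [ 0.5902 -0.2602  0.0161] F [ 2.5 -1.2  3. ] z [ 0.06   0.013 -0.998] yaw -93.9 w 0.0418
along -58.42880135284313 across -240.3149187770404
```

View pics/s8.png

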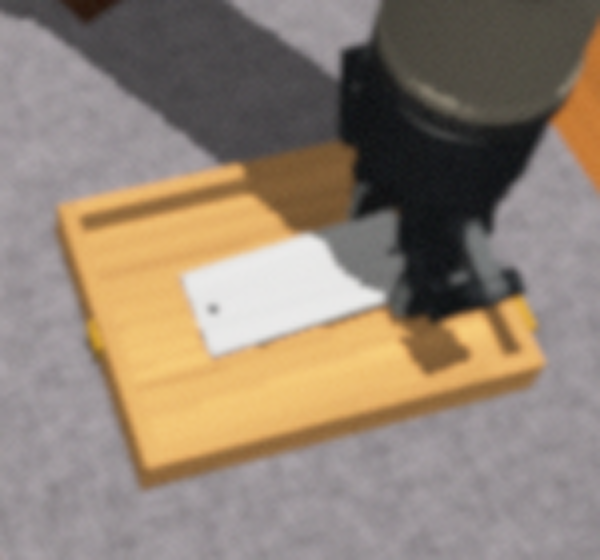

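View pics/w8.png

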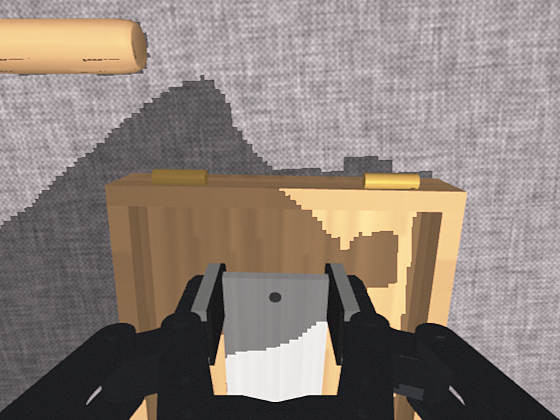

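```bash
python3 -m pendant '0 0.2 0.3 0;0 0.1 0.2 0;0 0.1 0.2 0'; python3 st.py; python3 -m pendant '0 0 0.2 0;0 0 0.1 0'; python3 st.py
```

```text
clock: 12.75
tcp_pos: [0.5853, -0.26, 0.0082]
orientation: [-2.107, 2.259, -0.047]
contact_force: [1.6, -0.2, 3.6]
grip_width: 0.0423
12.75 [ 0.5853 -0.26    0.0082] F [ 1.6 -0.2  3.6] z [ 0.058  0.013 -0.998] yaw -94.0 w 0.0423
along -62.94397823057353 across -238.42822670459287
clock: 12.92
tcp_pos: [0.585, -0.2602, 0.0069]
orientation: [-2.106, 2.259, -0.045]
contact_force: [-2.2, 4.8, 22.4]
grip_width: 0.0423
12.9167 [ 0.585  -0.2602  0.0069] F [-2.2  4.8 22.4] z [ 0.059  0.015 -0.998] yaw -94.0 w 0.0423
along -63.270753314734876 across -238.49012600135242
```

```bash
python3 -m pendant '0 0 -0.1 0;0 0 0 0'; python3 st.py; python3 - <<'E'
from h import *
f=r.grab_frame("wrist");cv2.imwrite("pics/w9.png",f["color"][:,:,::-1])
im=cv2.resize(r.grab_frame("side")["color"][230:370,290:440],None,fx=4,fy=4,interpolation=cv2.INTER_CUBIC);cv2.imwrite("pics/s9.png",im[:,:,::-1])
E
```

```text
clock: 13.08
tcp_pos: [0.5846, -0.2601, 0.0085]
orientation: [-2.105, 2.258, -0.044]
contact_force: [1.9, -0.6, 3.4]
grip_width: 0.0421
13.0833 [ 0.5846 -0.2601  0.0085] F [ 1.9 -0.6  3.4] z [ 0.059  0.016 -0.998] yaw -94.0 w 0.0421
along -63.604290837097416 across -238.2943237099503
```

View pics/s9.png

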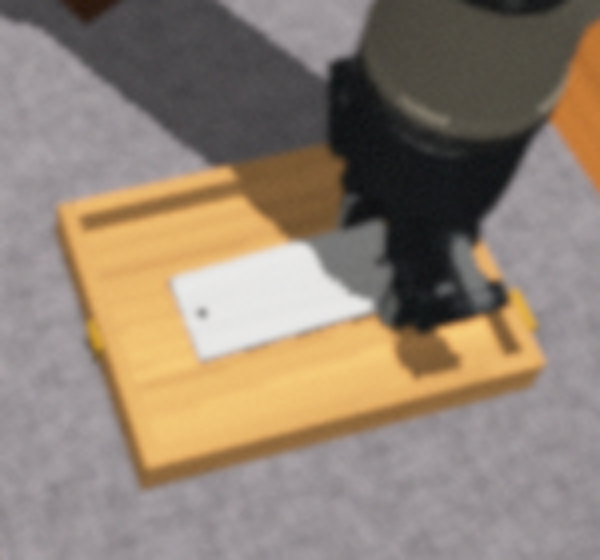

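View pics/w9.png

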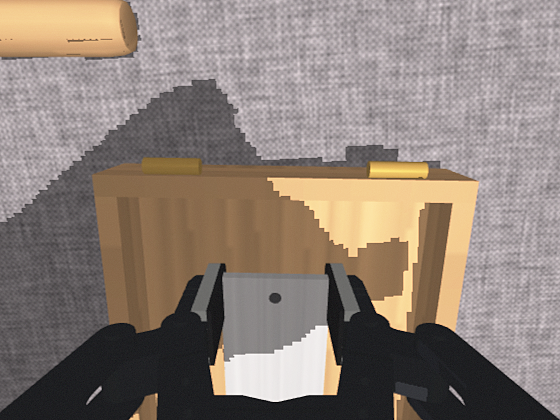

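```bash
python3 -m pendant '0 0 0.1 0;0 0 0 0'; python3 st.py; python3 -m pendant '0 0 0 0;0 0 0 0;0 0 0 0' 120 20; python3 st.py;  python3 -m pendant '0 0 0 0;0 0 0 0;0 0 0 0' 90 20; python3 st.py; python3 - <<'E'
from h import *
f=r.grab_frame("wrist");cv2.imwrite("pics/w10.png",f["color"][:,:,::-1])
E
```

```text
clock: 13.35
tcp_pos: [0.5848, -0.2601, 0.0072]
orientation: [-2.105, 2.258, -0.044]
contact_force: [0.1, 0.3, 7.4]
grip_width: 0.0419
13.35 [ 0.5848 -0.2601  0.0072] F [0.1 0.3 7.4] z [ 0.059  0.016 -0.998] yaw -94.0 w 0.0419
along -63.458604614579905 across -238.3462445827918
clock: 13.6
tcp_pos: [0.5843, -0.26, 0.0066]
orientation: [-2.106, 2.259, -0.043]
contact_force: [0.3, 1.2, 7.7]
grip_width: 0.0453
13.6 [ 0.5843 -0.26    0.0066] F [0.3 1.2 7.7] z [ 0.058  0.016 -0.998] yaw -94.0 w 0.0453
along -63.84089895976007 across -238.0850303570147
clock: 13.85
tcp_pos: [0.5825, -0.2593, 0.005]
orientation: [-2.107, 2.26, -0.038]
contact_force: [1.4, 0.3, 4.9]
grip_width: 0.0555
13.85 [ 0.5825 -0.2593  0.005 ] F [1.4 0.3 4.9] z [ 0.054  0.017 -0.998] yaw -94.0 w 0.0555
along -65.30134640069303 across -236.76253024038485
```

View pics/w10.png

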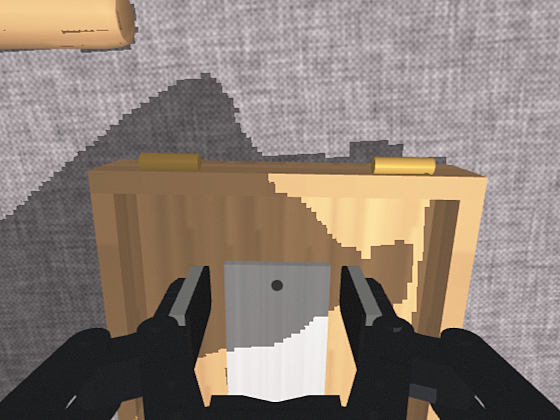

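```bash
python3 -m pendant '0 0 -0.5 0;0 0 -1 0;0 0 -2 0;0 0 -3 0;0 0 -3 0;0 0 -3 0;0 0 -3 0;0 0 -2 0'; python3 -m pendant '0 -2.5 -2 0;0 -3 -1 0;0 -3 0 0;0 -3 0 0;0 -2 0 0;0 0 0 0;0 0 0 0'; python3 st.py; python3 - <<'E'
from h import *
f=r.grab_frame("wrist");cv2.imwrite("pics/w11.png",f["color"][:,:,::-1])
im=cv2.resize(r.grab_frame("side")["color"][170:370,240:440],None,fx=3,fy=3,interpolation=cv2.INTER_CUBIC);cv2.imwrite("pics/s11.png",im[:,:,::-1])
cv2.imwrite("pics/sc11.png",r.grab_frame("scene")["color"][:,:,::-1])
E
```

```text
clock: 14.57
tcp_pos: [0.5657, -0.2607, 0.1831]
orientation: [-2.109, 2.27, -0.013]
contact_force: [0.3, -0.1, -0.2]
grip_width: 0.0558
clock: 15.15
tcp_pos: [0.7002, -0.275, 0.232]
orientation: [-2.099, 2.275, -0.022]
contact_force: [-1.0, -1.2, -0.3]
grip_width: 0.0553
15.15 [ 0.7002 -0.275   0.232 ] F [-1.  -1.2 -0.3] z [ 0.043  0.021 -0.999] yaw -94.6 w 0.0553
along 39.368454201993785 across -292.84855597023704
```

View pics/s11.png

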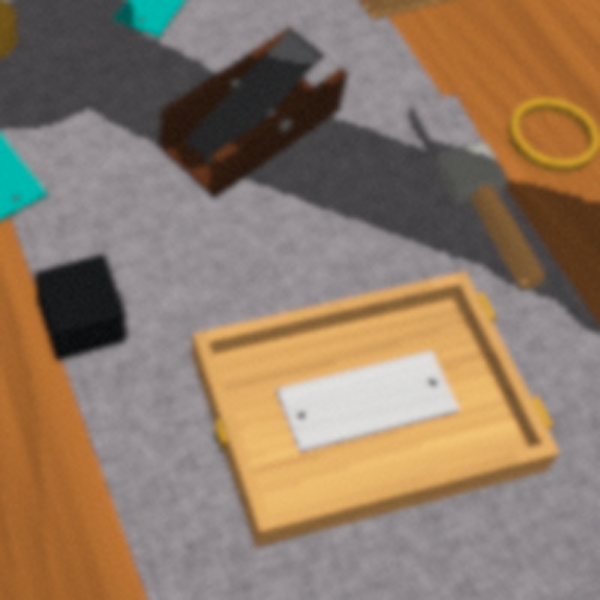

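View pics/sc11.png

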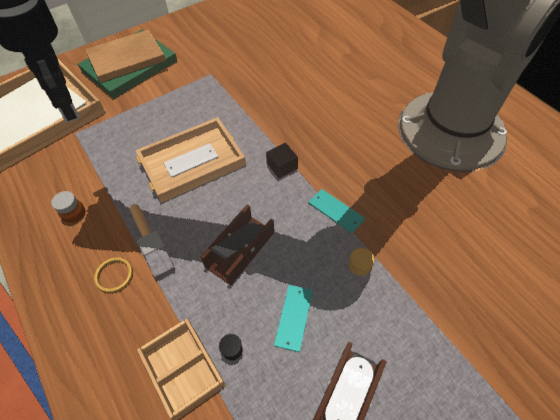

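The plate lies flat and face up inside the box, with both dots visible at side-crop (301,415) and (433,382). I'll check the numbers, then hand in.

```bash
python3 - <<'E'
from h import *
Q=[];C=[]
for n,box in (("scene",(155,140,225,185)),("side",(325,280,400,325))):
    f=r.grab_frame(n);c=cam(f);im=f["color"];hsv=cv2.cvtColor(im,cv2.COLOR_RGB2HSV)
    m=((hsv[...,1]<50)&(hsv[...,2]>140)).astype(np.uint8)
    M=np.zeros_like(m);x0,y0,x1,y1=box;M[y0:y1,x0:x1]=m[y0:y1,x0:x1]
    cs,_=cv2.findContours(M,cv2.RETR_EXTERNAL,cv2.CHAIN_APPROX_NONE);k=max(cs,key=cv2.contourArea)
    w=np.array([ray(c,p[0],.012)[:2] for p in k])
    rr=cv2.minAreaRect((w*1000).astype(np.float32));print(n,rr)
    b=cv2.boxPoints(rr);ppx=[k[np.argmin(np.linalg.norm(w*1000-q,axis=1))][0] for q in b]
    Q.append((b,np.array(ppx)));C.append(c)
for q,p in zip(*Q[0]):
    j=np.argmin(np.linalg.norm(Q[1][0]-q,axis=1));print(tri(C[0],p,C[1],Q[1][1][j]).round(4))
E
```

```text
scene ((538.0238037109375, -255.73451232910156), (45.01218032836914, 110.0362548828125), 85.55599975585938)
side ((538.1268310546875, -256.5214538574219), (44.34458541870117, 110.38896942138672), 85.25894927978516)
[ 0.4826 -0.2729  0.0128]
[ 0.5885 -0.2812  0.0121]
[ 0.594  -0.2407  0.0101]
[ 0.4865 -0.2316  0.011 ]
```

```bash
python3 - <<'E'
from h import *
r.hand_in();print(r.get_obs()["clock"])
E
```

```text
the job is handed in; nothing more can be done
the job is handed in; nothing more can be done
```

The square-cornered plate is lying flat and face up in the undivided box, and I handed the job in about 15 s into the 50 s allowed.

- **Tipping:** I pressed the plate's near end down to the stop, with about 21 N at the wrist. The far end came up and stayed up.
- **Lifting and lowering:** I took the plate by the long edges at its raised end and lowered it until its low end rested on the box floor. I kept lowering until the fingertips touched the floor, with about 22 N at the wrist, then let go. The held end may have settled the last few millimetres as the fingers opened; I did not measure that.
- **Last checks:** Both fixed cameras put the plate's centre about 3 mm from the box centre, lined up with the box to within about 1°. Its four top corners came out at 10 to 13 mm above the table, where 12 mm is flat. Both dots show, so it is face up.
- **Everything else:** The scene picture shows the round-ended plate and the turquoise look-alikes where they were, and the gripper well clear of everything.
- **Disagreements:** My position estimates differed by 1 to 3 mm between cameras, and the tool drifted up to about 3.5° off vertical. Neither caused trouble. I could not read the clock after handing in.

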